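# Bring up and lock the lathe tailstock

### The job

On the little bench lathe, slide the tailstock along the bed until its centre point meets the end of the brass bar in the chuck, then flip the tailstock's own cam lever fully down to its level position to lock it there. Leave the tool rest and its smaller cam lever as they are, and let go of everything.

Things in the scene. Friction and masses are not known exactly. Their poses are not given: they have to be found in the camera images.
- tail_top (a point): Middle of the tailstock's top face, 142 mm above the table; moves with it. Axes: +y along the bed to the headstock, z up, -x to the robot's side. Tailstock: grey cast block on the bed's free end, top part 46 mm (x) by 56 mm (y), 77 to 142 mm above the table. Bed top 55 mm above the table, 92 mm wide. Steel centre points along +y, tip 70 mm ahead of this point, 112 mm above the table.
- tail_wheel (a point): Centre of the flat rear face of the steel handwheel (48 mm across, does not turn) at the tailstock's back: 60 mm behind tail_top along -y, 112 mm above the table; same axes. The bed behind it is clear. Pushed here along +y, the tailstock slides with about 3 N of friction, more when fast, and stays where left.
- tailstock (a joint): Slide of the tailstock, m: 0 = its point is against the brass bar (hard stop), growing as it is drawn back along -y, at most 0.13. With the lever down the cam grips the bed and it is stiff to slide.
- tail_lever (a joint): Tailstock's cam lever, rad: 0 = free, arm raised 46 degrees; 0.8 = locked, arm level, pointing to -x (stop). Pivot along y, 36 mm to -x of tail_top, 95 mm above the table. Arm: 12 mm steel bar, 85 mm from pivot to centre of an 16 mm black ball knob. Swings crosswise to the slide; 0.2 N m turns it, 0.4 over the last 10 degrees (up to 8 N down at the knob); stays where left.
- rest_lever_knob (a point): Centre of the 16 mm black knob on the tool rest's shorter (55 mm) cam lever, to be left alone. The tool rest, with its T-shaped bar, sits on the same bed nearer the headstock, in front of the brass bar.

How it is judged:
By the outcome, as a careful person would: the job done as asked, in the order asked, and still so for the second after the job is handed in, with the robot touching nothing.
It also fails if it takes over 38 s, if anything falls off the work surface, if the arm or the gripper's body presses on something with over 40 N, if the wrist force passes 120 N, or if a joint passes its speed limit or range.

### The arm

A 6-joint arm with a two-finger parallel gripper is mounted at the origin on the work surface. World frame = base frame: x ahead of the robot, y to its left, z up, the work surface at z = 0. Lengths are in m, angles in degrees, forces in N, time in s.
With the tool pointing down it reaches from about 0.25 to 0.775 m from the base axis. Payload 4 kg.
Tool frame: the origin (TCP) lies on the centre line of the jaws, within the pads' length; the fingertips stand 22 mm ahead of it and the grasp point (between the pads) lies 3 mm ahead of it; x points along the fingers, y is the direction in which the jaws open and shut, and the axes are right-handed (so a half turn about x gives the same grasp; the last joint's range is limited). The gripper opens to 85 mm and grips with 20 to 120 N. Pads are 22 mm wide; open, the fingers measure 114 mm over their backs; the gripper's body (76 mm by 85 mm) begins 54 mm behind the grasp point. The pads swing forward as they close: fully open they stand 13 mm farther back than shut.
Start: joints at [69.208, 4.996, 78.535, -0, 96.463, -5.907], TCP at [0.141, 0.532, 0.253] pointing down, gripper open.
Joint ranges: [-177.83, 177.83], [-43.37, 116.18], [15.69, 146.23], [-61.86, 241.86], [9.47, 152.12], [-147.06, 147.06]. Speed limits (degrees/s): [159.86, 159.86, 180, 180, 180, 180].

### API

Orientations are given as [roll, pitch, yaw] about the fixed x, y, z axes, in that order (R = Rz(yaw) Ry(pitch) Rx(roll)).
In Python, from rig import * gives the robot as it stands.
- The arm moves only by the tool play_rows, never from a script. Its argument "deltas" is a list of rows, each a list of 3 entries, a list of its own where there are three numbers: the shift along the tool's x, y, z in cm, then the turn about the tool's x in rad, then the finger opening in cm, from 0 to 8.54. In form: [[[dx, dy, dz], twist, fingers], ...]. A call has 1 to 5 rows; each row shifts and turns the commanded pose from where the row before left it, along the tool's axes as they then stand; what a row does not reach is not made up. A row lasts 1/12 s, in which the tool goes at most 41.7 mm and 7.16 degrees, less where a joint would pass 70% of its speed; a pose out of reach is approached as far as the arm can. A call is refused whole if a number of a shift passes 4.17 or a number of a turn 0.125, either way. A call with a gripper value outside its range is refused whole. The fingers move at their own pace and stop on an object; "newtons" is the grip in N (left out, the last holds). Time passes only in rows, so rows that do not move let the fingers close. It gives the time, the measured TCP pose, the force and the opening at its end, in the units of the state.
- read_state(): the state, without advancing time (a new reading comes with each control period).
- grab_frame(name): name is "scene" or "side" or "wrist"; returns a dict with "frame" (480x640x3 uint8, red, green, blue), "vfov" (degrees; the focal length in pixels is half the picture's height over the tangent of half this angle, whatever the lens; pixels are square), "cx", "cy" (the principal point, pixels), "rvec" (rotation vector, rad) and "tvec" (3), from world to camera coordinates, as OpenCV has them; the wrist camera has in their place "hand_eye" (4x4, takes a point from camera to tool coordinates, whose origin is the TCP and whose axes are the tool frame's). Camera axes: x right, y down, z forward; pixel columns grow to the right and rows downward; lengths in m; the calibration is good to about 2 mm. A picture is of the moment at which its call begins: read the wrist's pose just before it. There is no depth.
- job_done(): hands the job in, once; it reports no verdict.
The state is a dict: "time": time; "joints": joint angles; "dq": joint speeds; "effort": joint torques, N m; "tool_pos": TCP position; "ee_rot": TCP orientation; "wrist_force": force on the tool from outside, world axes, zero at the start; "ft_torque": the same for the moment, N m; "finger_gap": opening from 0.0 (shut) to 1.0 (fully open).
Only numpy, scipy, OpenCV 4.12 (cv2) and the standard library are available. Lean on these libraries where they do the work, as an engineer would, in place of code of your own. Each camera call takes 0.05 s, during which the arm holds its last target.

## Working session

There is one attempt and no reset: what is moved stays moved. The work goes in short steps, Python scripts to look and compute and a tool call to move; the robot and the scene stay as the last step left them, time stands still between calls to the robot, and variables do not carry over. Pictures are saved under pics/ and viewed, and the job is handed in when it is done.

Besides the shell and the picture viewer there is one more tool, called after "Emit:" as a command line: name --argument value ..., lists and objects as JSON in quotes. play_rows: Moves the arm, as the interface text tells. Its arguments: {"type":"object","properties":{"deltas":{"type":"array"},"newtons":{"type":"number"}},"required":["deltas"]}

```bash
ls; mkdir -p pics
python3 - <<'E'
from rig import *
import cv2
s=read_state();print(s)
for n in("scene","side"):
    f=grab_frame(n);cv2.imwrite(f"pics/{n}0.png",f["frame"][:,:,::-1]);print(n,{k:v for k,v in f.items() if k!="frame"})
E
```

```text
pics
{'time': 0.0, 'joints': array([ 6.92055014e+01,  5.04040464e+00,  7.86249498e+01, -2.35946064e-03,
        9.64631262e+01, -5.90623589e+00]), 'dq': array([-0.0234916 , -0.06762002,  0.06236544, -0.00734428,  0.00545949,
        0.00665872]), 'effort': array([-1.96655778e-04, -3.51870060e+01, -3.13270783e+01, -4.59323874e-04,
        1.09412038e-02,  1.11377813e-05]), 'tool_pos': array([0.14116106, 0.53111061, 0.2521249 ]), 'ee_rot': array([ -94.86057751,   89.87149789, -109.74910323]), 'wrist_force': array([ 0.54976611,  0.05741757, -0.06555058]), 'ft_torque': array([ 0.04656921, -0.00767656,  0.00449076]), 'finger_gap': 0.9962767394590242}
scene {'vfov': 50.84234854319002, 'cx': 317.3456168781502, 'cy': 237.99364165919056, 'rvec': array([ 1.66687709,  1.83130153, -0.76045271]), 'tvec': array([-0.02261317, -0.30325968,  1.13369681])}
side {'vfov': 56.68828885181034, 'cx': 320.07369555382934, 'cy': 236.66394086415895, 'rvec': array([ 0.36808881, -2.55034512,  1.48858308]), 'tvec': array([0.56262978, 0.13073511, 0.60890605])}
```

View pics/scene0.png

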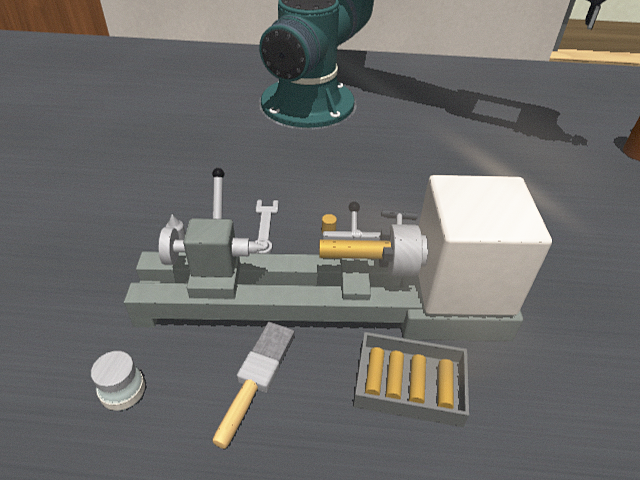

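View pics/side0.png

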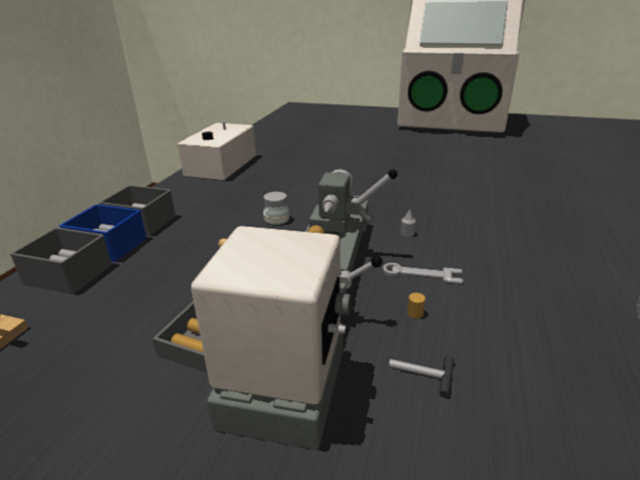

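The scene view shows the tailstock block at about (210,240), its lever knob at (218,173), the brass bar's end at (320,248), and the rest lever knob at (354,207). The side view shows the tail knob at (393,174). I'll zoom in and measure.

```bash
cat > h.py <<'E'
import numpy as np, cv2
def cam(f):
    R=cv2.Rodrigues(f["rvec"])[0]; t=f["tvec"]; F=240/np.tan(np.radians(f["vfov"]/2))
    return R,t,F,f["cx"],f["cy"]
def ray(f,u,v):
    R,t,F,cx,cy=cam(f); d=R.T@np.array([(u-cx)/F,(v-cy)/F,1]); return -R.T@t,d/np.linalg.norm(d)
def onz(f,u,v,z):
    c,d=ray(f,u,v); return c+d*(z-c[2])/d[2]
def tri(a,b):
    (c1,d1),(c2,d2)=a,b
    s=np.linalg.lstsq(np.c_[d1,-d2],c2-c1,rcond=None)[0]
    p,q=c1+s[0]*d1,c2+s[1]*d2
    return (p+q)/2,np.linalg.norm(p-q)
def proj(f,P):
    R,t,F,cx,cy=cam(f); c=R@np.array(P)+t; return np.array([F*c[0]/c[2]+cx,F*c[1]/c[2]+cy])
def dark(f,u,v,r=14,th=45):
    g=f["frame"][v-r:v+r,u-r:u+r].max(2)
    m=(g<th).astype(np.uint8); n,l,st,ce=cv2.connectedComponentsWithStats(m)
    return [(int(st[i][4]),(ce[i]+[u-r,v-r]).round(1)) for i in range(1,n) if st[i][4]>15]
E
python3 - <<'E'
from rig import *
from h import *
f=grab_frame("scene");g=grab_frame("side")
a=f["frame"][150:330,120:360];cv2.imwrite("pics/sc_z.png",cv2.resize(a,None,fx=3.3,fy=3.3,interpolation=cv2.INTER_CUBIC)[:,:,::-1])
a=g["frame"][150:290,270:450];cv2.imwrite("pics/si_z.png",cv2.resize(a,None,fx=4,fy=4,interpolation=cv2.INTER_CUBIC)[:,:,::-1])
print(dark(f,218,173),dark(g,393,174),dark(f,354,207),dark(g,377,262))
print(tri(ray(f,218,173),ray(g,393,174)),tri(ray(f,354,207),ray(g,377,262)))
for uv in((190,220),(232,220),(235,248),(187,248)):print(onz(f,*uv,.142))
for uv in((320,248),):print(onz(f,*uv,.112))
E
```

```text
[(69, array([218. , 172.7]))] [(71, array([392.6, 173.6]))] [] [(278, array([374. , 256.6]))]
(array([ 0.48425126, -0.07349011,  0.15572458]), np.float64(0.00027127692157311023)) (array([0.47292326, 0.11323383, 0.10348447]), np.float64(0.00021760397590363123))
[ 0.56615944 -0.09184268  0.142     ]
[ 0.56051653 -0.03981932  0.142     ]
[ 0.60904282 -0.02606664  0.142     ]
[ 0.61499642 -0.08220884  0.142     ]
[0.56840705 0.07237984 0.112     ]
```

View pics/sc_z.png

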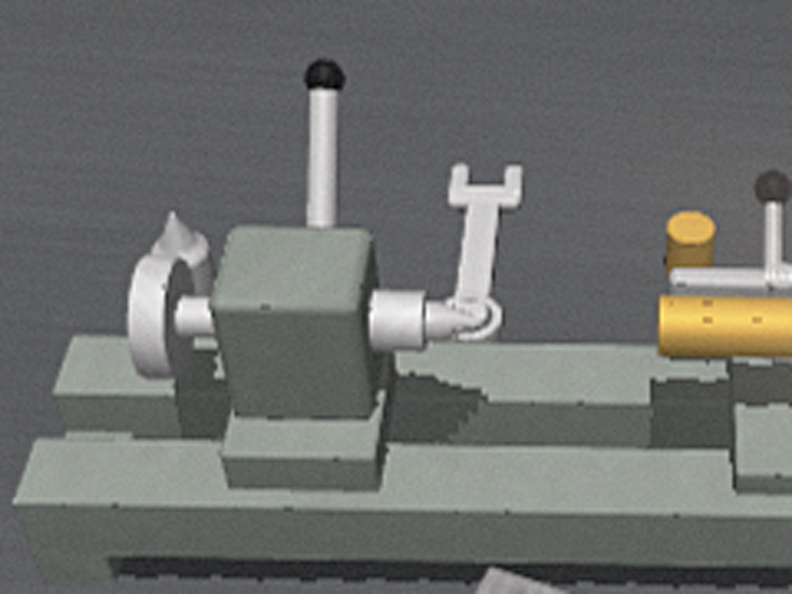

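View pics/si_z.png

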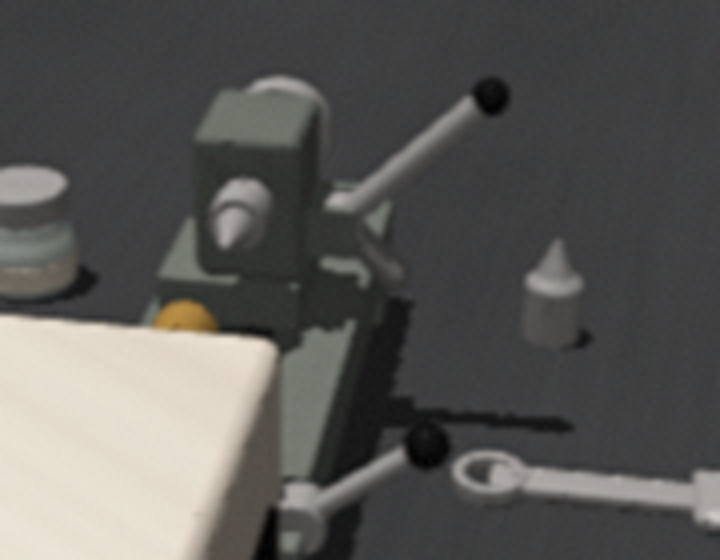

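Run:
```python
from rig import *
from h import *
f=grab_frame("scene");g=grab_frame("side")
Z=lambda u,v:(u/3.3+120,v/3.3+150)
c=[onz(f,*Z(*p),.142) for p in((232,228),(372,232),(362,307),(213,303))]
for p in c:print(p)
c=np.array(c);print("ctr",c.mean(0),[np.linalg.norm(c[i]-c[(i+1)%4]) for i in range(4)])
a=onz(f,*Z(14,503),.055);b=onz(f,*Z(792,517),.055);print("bed",a,b,np.degrees(np.arctan2(*(b-a)[:2])))
k,_=tri(ray(f,218,172.7),ray(g,392.6,173.6));print("knob",k)
r,_=tri(ray(f,354,207),ray(g,270+427/4,150+444/4));print("rest",r)
print("tip",onz(f,*Z(482,320),.112),"bar left edge",onz(f,*Z(659,326),.112+.0))
print("tip tri",tri(ray(f,*Z(482,320)),ray(g,270+228/4,150+247/4)))
# bar front: colour mask extent
m=cv2.inRange(cv2.cvtColor(f["frame"],cv2.COLOR_RGB2HSV),(15,120,90),(30,255,255));m[:235]=0;m[265:]=0
x,y,w,h=cv2.boundingRect(m);print("bar px",x,y,w,h)
```

```text
[ 0.56444823 -0.09192024  0.142     ]
[ 0.56097909 -0.03879944  0.142     ]
[ 0.60143321 -0.03404286  0.142     ]
[ 0.60508583 -0.08792168  0.142     ]
ctr [ 0.58298659 -0.06317106  0.142     ] [np.float64(0.053233956956661686), np.float64(0.04073279478440979), np.float64(0.054002496194503674), np.float64(0.04083383978101559)]
bed [ 0.63597253 -0.17201124  0.055     ] [0.61224826 0.12890275 0.055     ] -4.5079146252675955
knob [ 0.48484514 -0.07321783  0.15655513]
rest [0.47360113 0.1130189  0.10447827]
tip [0.57380246 0.00390707 0.112     ] bar left edge [0.56986138 0.07211165 0.112     ]
tip tri (array([0.57400544, 0.00383212, 0.11257948]), np.float64(0.0006110314580096987))
bar px 319 240 72 18
```

Emit:
play_rows --deltas '[[[0,0,0],-0.113,0],[[0,0,0],-0.113,0],[[0,0,0],-0.113,0]]' --newtons 30

```text
time: 0.55
tool_pos: [0.1413, 0.5315, 0.2532]
ee_rot: [-111.9, 90.0, -107.0]
wrist_force: [0.3, -0.4, 0.2]
finger_gap: 0.604
```

Emit:
play_rows --deltas '[[[0,-3.65,1.95],0,0],[[0,-3.65,1.95],0,0],[[0,-3.65,1.95],0,0],[[0,-3.65,1.95],0,0],[[0,-3.65,1.95],0,0]]'

```text
time: 0.97
tool_pos: [0.2534, 0.3557, 0.2533]
ee_rot: [26.7, 90.0, 31.3]
wrist_force: [1.2, -0.1, 0.7]
finger_gap: -0.001
```

Emit:
play_rows --deltas '[[[0,-3.65,1.95],0,0],[[0,-3.65,1.95],0,0],[[0,-3.65,1.95],0,0],[[0,-3.65,1.95],0,0],[[0,-3.65,1.95],0,0]]'

```text
time: 1.38
tool_pos: [0.3651, 0.1813, 0.2536]
ee_rot: [20.9, 89.9, 25.5]
wrist_force: [1.3, 0.8, 0.3]
finger_gap: 0.003
```

Emit:
play_rows --deltas '[[[0,-3.65,1.95],0,0],[[0,-3.65,1.95],0,0],[[0,-3.65,1.95],0,0],[[0,-3.65,1.95],0,0],[[0,-3.65,1.95],0,0]]'

```text
time: 1.8
tool_pos: [0.4769, 0.0068, 0.2535]
ee_rot: [13.8, 90.0, 18.3]
wrist_force: [1.2, 1.4, 0.6]
finger_gap: -0.002
```

Emit:
play_rows --deltas '[[[0,-3.65,1.95],0,0],[[0,-3.65,1.95],0,0],[[0,-3.65,1.95],0,0],[[0,-3.65,1.95],0,0],[[0,-3.65,1.95],0,0]]'

```text
time: 2.22
tool_pos: [0.5885, -0.1673, 0.2531]
ee_rot: [75.2, 90.0, 79.7]
wrist_force: [0.9, 0.2, 0.3]
finger_gap: -0.0
```

Emit:
play_rows --deltas '[[[2,0,0],0,0],[[2,0,0],0,0],[[2,0,0],0,0],[[2,0,0],0,0]]'

```text
time: 2.55
tool_pos: [0.5879, -0.1658, 0.172]
ee_rot: [133.5, 90.0, 138.0]
wrist_force: [0.2, -0.8, -0.4]
finger_gap: -0.0
```

Run:
```python
from rig import *
from h import *
s=read_state();print(s["tool_pos"],s["ee_rot"],s["joints"])
f=grab_frame("scene");g=grab_frame("side")
a=f["frame"][130:330,80:320];b=g["frame"][90:290,270:450]
cv2.imwrite("pics/1.png",np.hstack([cv2.resize(x,None,fx=1.9,fy=1.9,interpolation=cv2.INTER_CUBIC) for x in(a,b)])[:,:,::-1])
print(proj(f,s["tool_pos"]-[0,0,.022]))
```

```text
[ 0.58789358 -0.16581668  0.17198961] [133.54891696  89.9730311  138.03895268] [-2.10727047e+01  1.43301239e+01  7.70651486e+01  9.61845301e-03
  8.86299239e+01 -1.15562972e+02]
[124.38709554 222.57297147]
```

View pics/1.png

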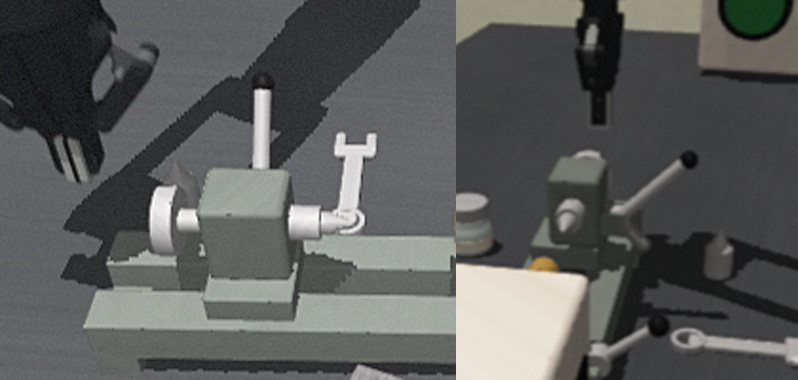

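Emit:
play_rows --deltas '[[[2,0,0],0,0],[[2,0,0],0,0],[[1.7,0,0],0,0],[[0,0.5,0],0,0],[[0,0.5,0],0,0]]'

```text
time: 3.07
tool_pos: [0.5869, -0.1549, 0.1165]
ee_rot: [141.0, 89.9, 145.5]
wrist_force: [0.7, 0.6, 0.3]
finger_gap: -0.0
```

Emit:
play_rows --deltas '[[[0,0.5,0],0,0],[[0,0.5,0],0,0],[[0,0.5,0],0,0],[[0,0.5,0],0,0],[[0,0.5,0],0,0]]'

```text
time: 3.48
tool_pos: [0.5862, -0.1309, 0.1185]
ee_rot: [-35.9, 89.7, -31.3]
wrist_force: [0.7, -3.8, 4.8]
finger_gap: -0.0
```

Emit:
play_rows --deltas '[[[0,0.7,0],0,0],[[0,0.7,0],0,0],[[0,0.7,0],0,0],[[0,0.7,0],0,0],[[0,0.7,0],0,0]]'

```text
time: 3.9
tool_pos: [0.5833, -0.0955, 0.1184]
ee_rot: [-25.9, 89.8, -21.4]
wrist_force: [0.0, -3.8, 7.1]
finger_gap: -0.002
```

Run:
```python
from rig import *
from h import *
s=read_state();print(s["tool_pos"],s["ee_rot"],s["wrist_force"],s["ft_torque"])
f=grab_frame("scene");g=grab_frame("side");w=grab_frame("wrist")
a=f["frame"][130:330,80:360];b=g["frame"][90:290,270:450]
cv2.imwrite("pics/2.png",np.hstack([cv2.resize(x,None,fx=1.7,fy=1.7,interpolation=cv2.INTER_CUBIC) for x in(a,b)])[:,:,::-1])
cv2.imwrite("pics/2w.png",w["frame"][:,:,::-1])
```

```text
[ 0.58330899 -0.09551205  0.11836631] [-25.9207809   89.77039035 -21.39700081] [ 0.03413797 -3.77263583  7.08838596] [-0.27827026 -0.06369983 -0.01849621]
```

View pics/2.png

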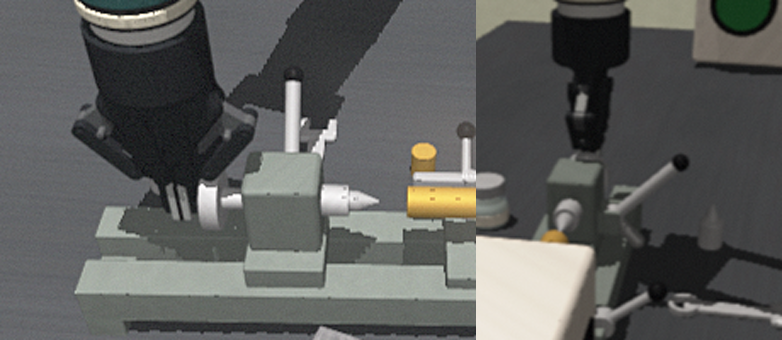

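View pics/2w.png

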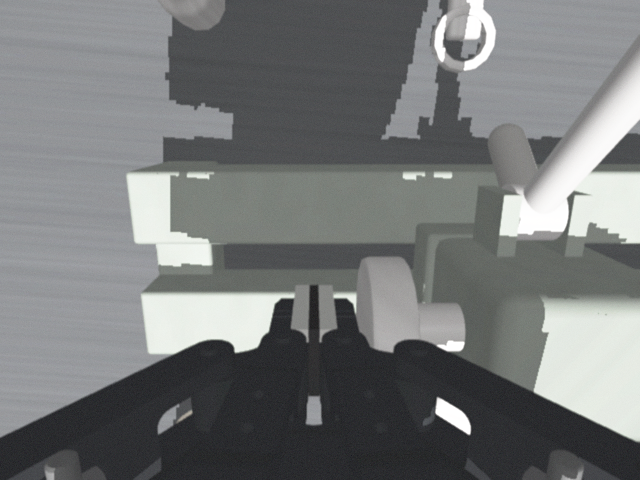

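The scene view shows the fingers against the wheel at about (185,200), with the centre tip advancing. The upward force suggests the wider finger link is sitting on the wheel's rim, so I'll raise a little before pushing on.

Emit:
play_rows --deltas '[[[0,-0.4,0],0,0],[[-0.5,0,0],0,0],[[-0.4,0,0],0,0],[[0,0.4,0],0,0]]'

```text
time: 4.38
tool_pos: [0.5825, -0.0958, 0.1259]
ee_rot: [-8.2, 90.0, -3.7]
wrist_force: [1.1, 0.0, 0.6]
finger_gap: 0.004
```

Run:
```python
from rig import *
from h import *
s=read_state();print(s["tool_pos"],s["wrist_force"])
f=grab_frame("scene");g=grab_frame("side")
a=f["frame"][180:300,130:350]
cv2.imwrite("pics/3.png",cv2.resize(a,None,fx=3.5,fy=3.5,interpolation=cv2.INTER_CUBIC)[:,:,::-1])
```

```text
[ 0.5825076  -0.09577732  0.12593446] [1.12026234 0.0435395  0.5772074 ]
```

View pics/3.png

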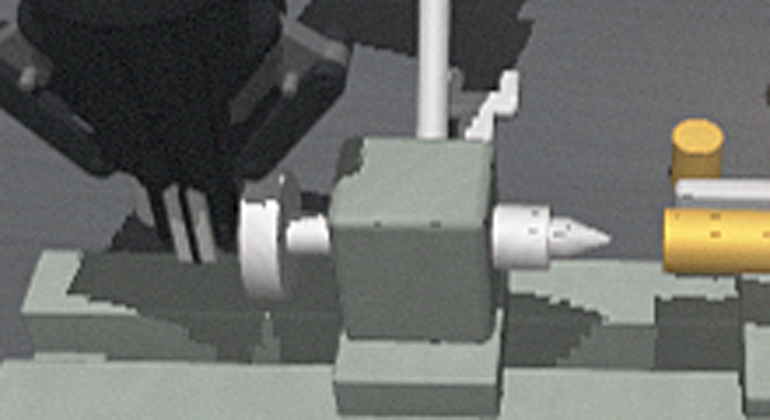

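Emit:
play_rows --deltas '[[[0,0.4,0],0,0],[[0,0.4,0],0,0],[[0,0.4,0],0,0],[[0,0.4,0],0,0],[[0,0.3,0],0,0]]'

```text
time: 4.9
tool_pos: [0.5806, -0.0763, 0.125]
ee_rot: [-156.0, 90.0, -151.5]
wrist_force: [0.3, -2.5, -1.0]
finger_gap: -0.003
```

Run:
```python
from rig import *
from h import *
s=read_state();print(s["tool_pos"],s["wrist_force"])
f=grab_frame("scene");g=grab_frame("side")
a=f["frame"][180:300,130:350]
cv2.imwrite("pics/4.png",cv2.resize(a,None,fx=3.5,fy=3.5,interpolation=cv2.INTER_CUBIC)[:,:,::-1])
```

```text
[ 0.58055859 -0.07633027  0.12500883] [ 0.26359285 -2.4930314  -1.01922901]
```

View pics/4.png

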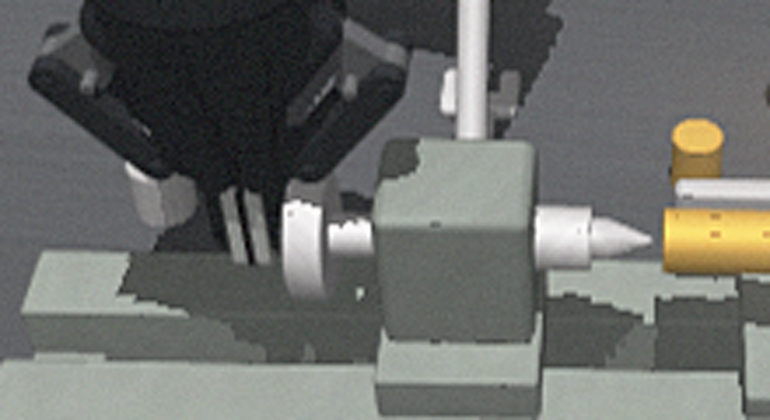

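Emit:
play_rows --deltas '[[[0,0.15,0],0,0],[[0,0.15,0],0,0],[[0,0.15,0],0,0]]'

```text
time: 5.25
tool_pos: [0.5802, -0.0723, 0.1251]
ee_rot: [-136.3, 90.0, -131.7]
wrist_force: [-0.1, -7.1, -2.2]
finger_gap: -0.001
```

Emit:
play_rows --deltas '[[[0,0.1,0],0,0],[[0,0.05,0],0,0]]'

```text
time: 5.42
tool_pos: [0.5802, -0.0723, 0.1251]
ee_rot: [-96.9, 89.8, -92.4]
wrist_force: [-0.4, -8.6, -2.9]
finger_gap: -0.001
```

Emit:
play_rows --deltas '[[[0,0.15,0],0,0],[[0,0.1,0],0,0],[[0,0,0],0,0]]'

```text
time: 5.67
tool_pos: [0.5802, -0.0723, 0.1252]
ee_rot: [-91.3, 89.5, -86.9]
wrist_force: [0.6, -13.7, -3.1]
finger_gap: -0.001
```

Run:
```python
from rig import *
from h import *
s=read_state();print(s["tool_pos"],s["wrist_force"])
f=grab_frame("scene");g=grab_frame("side")
a=f["frame"][160:300,130:370];b=g["frame"][150:290,270:450]
cv2.imwrite("pics/5.png",cv2.resize(a,None,fx=3.3,fy=3.3,interpolation=cv2.INTER_CUBIC)[:,:,::-1])
cv2.imwrite("pics/5s.png",cv2.resize(b,None,fx=4,fy=4,interpolation=cv2.INTER_CUBIC)[:,:,::-1])
```

```text
[ 0.58022471 -0.07227466  0.12520906] [  0.62854977 -13.65918279  -3.13506145]
```

View pics/5.png

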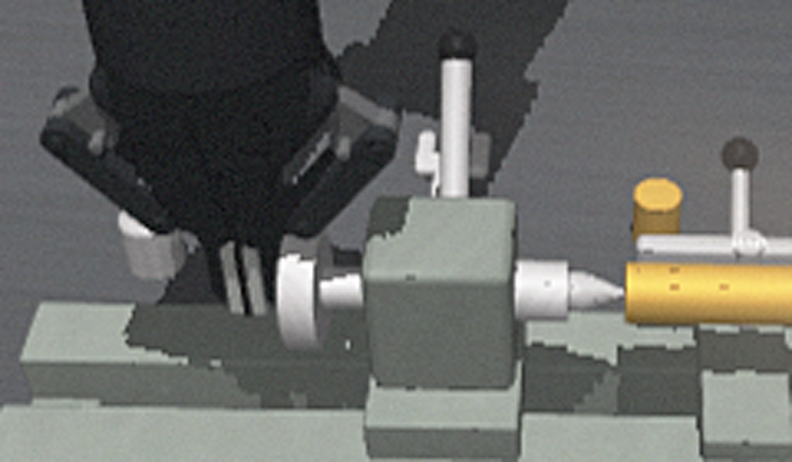

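View pics/5s.png

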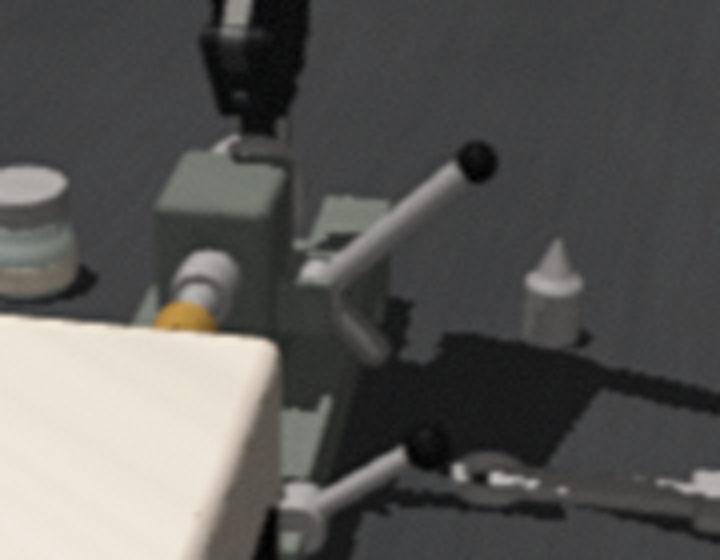

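Emit:
play_rows --deltas '[[[0,-1,0],0,0],[[0,-2,0],0,0],[[-2,-1,0],0,0],[[-4,0,0],0,0],[[-3,0,0],0,0]]'

```text
time: 6.18
tool_pos: [0.5832, -0.1078, 0.2166]
ee_rot: [93.1, 89.8, 97.6]
wrist_force: [1.4, 0.3, 0.4]
finger_gap: -0.004
```

Run:
```python
from rig import *
from h import *
s=read_state();print(s["tool_pos"],s["wrist_force"],s["ee_rot"])
f=grab_frame("scene");g=grab_frame("side")
k0=dark(f,269,173,10,50);k1=dark(g,389,190,10,50);print(k0,k1)
k=tri(ray(f,268.8,173.3),ray(g,389.5,190.25));print(k)
d=k[0]-s["tool_pos"];y=np.array([-.079,.997,0]);x=np.array([.997,.079,0]);print("bed x",d@x,"y",d@y,d[2])
a=f["frame"][160:300,130:370]
cv2.imwrite("pics/6.png",cv2.resize(a,None,fx=3.3,fy=3.3,interpolation=cv2.INTER_CUBIC)[:,:,::-1])
```

```text
[ 0.583216   -0.10776372  0.21660234] [1.37656453 0.29172552 0.44693691] [93.13662582 89.84794354 97.64439795]
[(62, array([268.1, 173.8]))] [(91, array([389.1, 190. ]))]
(array([ 0.47865499, -0.0051806 ,  0.15653123]), np.float64(0.0007337309284314727))
bed x -0.09614326247216498 y 0.1105356947049273 -0.06007110687390882
```

View pics/6.png

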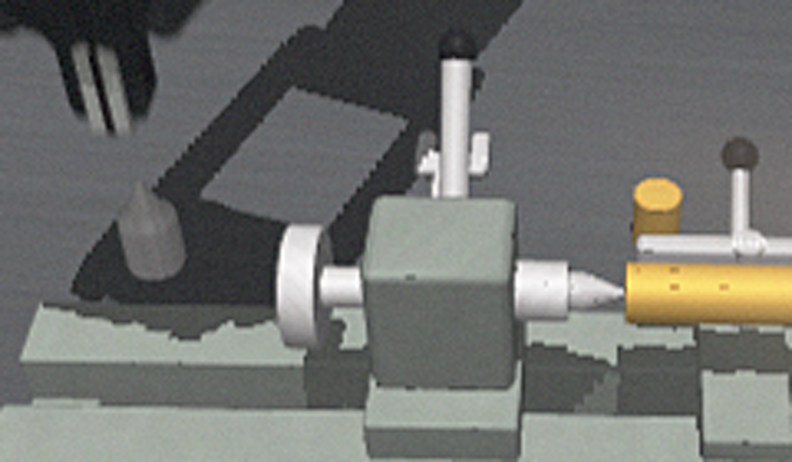

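Emit:
play_rows --deltas '[[[-0.5,2.76,-2.4],0,0],[[-0.5,2.76,-2.4],0,0],[[0,2.76,-2.4],0,0],[[0,2.76,-2.4],0,0],[[0,0,0],0,0]]'

```text
time: 6.7
tool_pos: [0.4747, -0.001, 0.225]
ee_rot: [116.4, 89.7, 121.2]
wrist_force: [0.6, -0.2, 0.2]
finger_gap: 0.002
```

Emit:
play_rows --deltas '[[[1.5,0,0],0,0],[[1.5,0,0],0,0],[[0,0,0],0,0]]'

```text
time: 6.95
tool_pos: [0.4771, -0.0045, 0.1922]
ee_rot: [153.4, 89.7, 158.0]
wrist_force: [-1.3, 0.1, -1.0]
finger_gap: 0.003
```

Run:
```python
from rig import *
from h import *
s=read_state();print(s["tool_pos"],s["wrist_force"],s["ee_rot"])
d=np.array([ 0.47865499, -0.0051806 ,  0.15653123])-s["tool_pos"];y=np.array([-.079,.997,0]);x=np.array([.997,.079,0]);print("bed x",d@x,"y",d@y,d[2])
f=grab_frame("scene");g=grab_frame("side")
a=f["frame"][110:270,180:360];b=g["frame"][130:290,300:480]
cv2.imwrite("pics/7.png",np.hstack([cv2.resize(x,None,fx=2.2,fy=2.2,interpolation=cv2.INTER_CUBIC) for x in(a,b)])[:,:,::-1])
```

```text
[ 0.47711423 -0.00452032  0.19215491] [-1.25674816  0.11913703 -0.95834986] [153.36962561  89.65730865 157.96884106]
bed x 0.0014839718483848257 y -0.0007800172903271128 -0.035623675476002314
```

View pics/7.png

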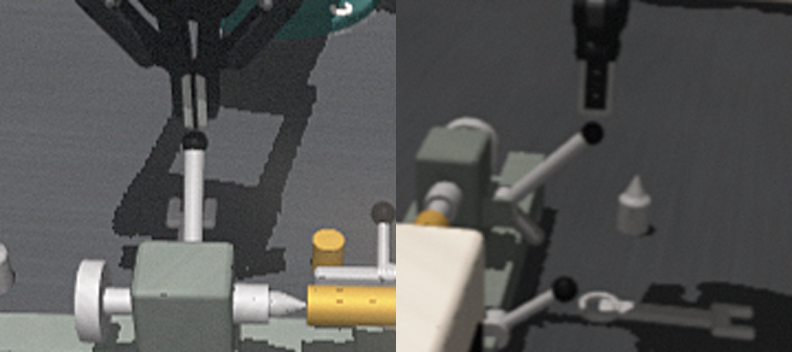

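Emit:
play_rows --deltas '[[[0.6,0,0],0,0],[[0.55,0,-0.5],0,0],[[0.55,0,-0.47],0,0],[[0.64,0,-0.4],0,0],[[0.64,0,-0.36],0,0]]'

```text
time: 7.47
tool_pos: [0.4604, -0.0072, 0.166]
ee_rot: [-166.7, 89.9, -162.2]
wrist_force: [-3.6, -0.1, 5.0]
finger_gap: -0.003
```

```bash
cat > look.py <<'E'
import sys
from rig import *
from h import *
s=read_state();print(s["tool_pos"],s["wrist_force"],s["ee_rot"])
f=grab_frame("scene");g=grab_frame("side")
a=f["frame"][110:270,180:360];b=g["frame"][130:290,300:480]
cv2.imwrite("pics/%s.png"%sys.argv[1],np.hstack([cv2.resize(x,None,fx=2.2,fy=2.2,interpolation=cv2.INTER_CUBIC) for x in(a,b)])[:,:,::-1])
E
python3 look.py 8
```

```text
[ 0.46035141 -0.00718851  0.16595109] [-3.56898625 -0.12322081  4.96534941] [-166.68750217   89.90994697 -162.16475002]
```

View pics/8.png

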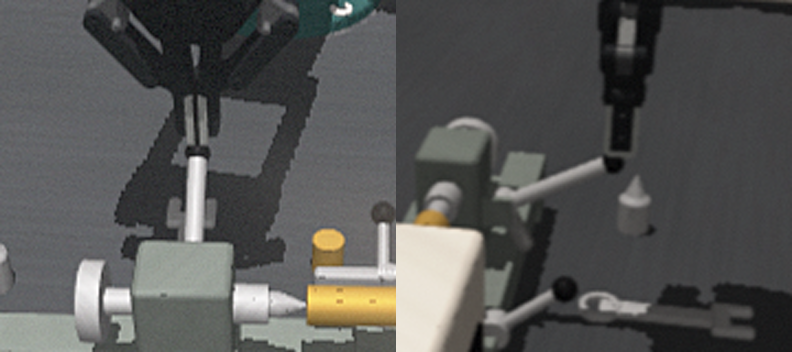

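Emit:
play_rows --deltas '[[[0.6,0,-0.25],0,0],[[0.6,0,-0.22],0,0],[[0.6,0,-0.17],0,0],[[0.6,0,-0.1],0,0],[[0.5,0,-0.05],0,0]]'

```text
time: 7.98
tool_pos: [0.4533, -0.0075, 0.1355]
ee_rot: [163.7, 89.9, 168.2]
wrist_force: [-3.0, -0.4, 3.1]
finger_gap: -0.001
```

Emit:
play_rows --deltas '[[[0.4,0,0],0,0],[[0.3,0,0],0,0],[[0.2,0,0],0,0],[[0,0,0],0,0]]'

```text
time: 8.32
tool_pos: [0.4538, -0.0074, 0.1269]
ee_rot: [77.6, 90.0, 82.1]
wrist_force: [-0.1, -0.2, 0.4]
finger_gap: 0.004
```

```bash
python3 look.py 9
```

```text
[ 0.45383627 -0.00739421  0.12692635] [-0.06174803 -0.22492278  0.38686722] [77.59735284 89.97999152 82.14009225]
```

View pics/9.png

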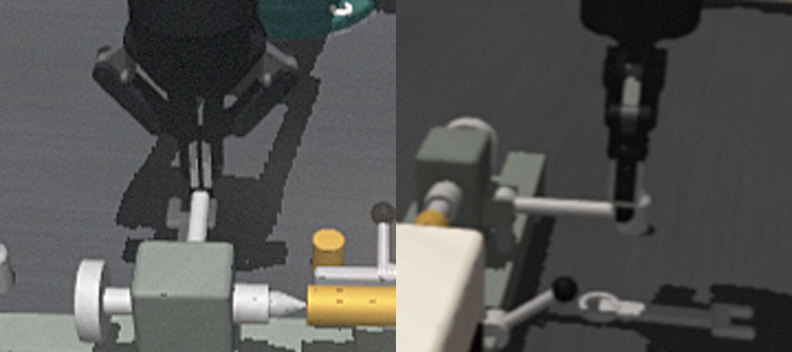

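Emit:
play_rows --deltas '[[[0.2,0,0],0,0],[[0.2,0,0],0,0],[[0.1,0,0],0,0],[[0,0,0],0,0]]'

```text
time: 8.75
tool_pos: [0.4544, -0.0075, 0.1241]
ee_rot: [-5.7, 89.9, -1.1]
wrist_force: [-2.4, 0.7, 8.1]
finger_gap: 0.0
```

```bash
python3 look.py 10
```

```text
[ 0.45438469 -0.00750151  0.12414628] [-2.40121199  0.68704979  8.12461628] [-5.6750918  89.88428034 -1.13333252]
```

View pics/10.png

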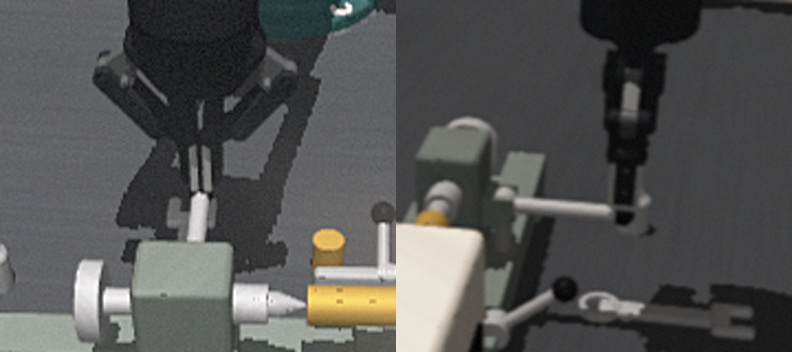

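Emit:
play_rows --deltas '[[[0.2,0,0],0,0],[[0.2,0,0],0,0],[[0,0,0],0,0]]'

```text
time: 9.1
tool_pos: [0.4545, -0.0076, 0.1233]
ee_rot: [-14.6, 89.8, -10.0]
wrist_force: [-10.1, 0.4, 22.8]
finger_gap: -0.001
```

Emit:
play_rows --deltas '[[[0.2,0,0],0,0],[[0.1,0,0],0,0],[[0,0,0],0,0]]'

```text
time: 9.35
tool_pos: [0.4546, -0.0083, 0.1227]
ee_rot: [-39.3, 89.7, -34.8]
wrist_force: [-14.5, -1.8, 34.6]
finger_gap: -0.003
```

Force climbs to 35 N with almost no motion, so the lever is on its stop. Retreating to check.

Emit:
play_rows --deltas '[[[-1,0,0],0,0],[[-2,0,0],0,0],[[-4,0,0],0,0],[[-4,0,0],0,0],[[-2,0,-3],0,0]]'

```text
time: 9.77
tool_pos: [0.428, -0.0101, 0.2498]
ee_rot: [-8.7, 89.5, -4.1]
wrist_force: [-0.6, -0.5, 0.9]
finger_gap: -0.0
```

Emit:
play_rows --deltas '[[[0,0,-3],0,0],[[0,-2,-3],0,0],[[0,-2,0],0,0],[[0,0,0],0,0]]'

```text
time: 10.1
tool_pos: [0.3666, -0.0565, 0.2456]
ee_rot: [-47.5, 89.8, -43.1]
wrist_force: [-0.0, 0.3, 0.2]
finger_gap: 0.004
```

```bash
cat > look2.py <<'E'
from rig import *
from h import *
s=read_state();print(s["tool_pos"],s["wrist_force"])
f=grab_frame("scene");g=grab_frame("side")
a=f["frame"][150:270,180:380];b=g["frame"][150:290,270:450]
cv2.imwrite("pics/11.png",cv2.resize(a,None,fx=4,fy=4,interpolation=cv2.INTER_CUBIC)[:,:,::-1])
cv2.imwrite("pics/11s.png",cv2.resize(b,None,fx=4,fy=4,interpolation=cv2.INTER_CUBIC)[:,:,::-1])
T=np.array([.5795-.0054,-.0658+.068])
ex=np.array([.9969,.0786])
k=T-ex*.121
print("expected level knob",k,proj(f,[*k,.095]),proj(g,[*k,.095]))
E
python3 look2.py
```

```text
[ 0.3666449  -0.0565196   0.24562097] [-0.03439734  0.25886749  0.15135518]
expected level knob [ 0.4534751 -0.0073106] [272.03155106 197.14303949] [403.7969707  227.86730494]
```

View pics/11.png

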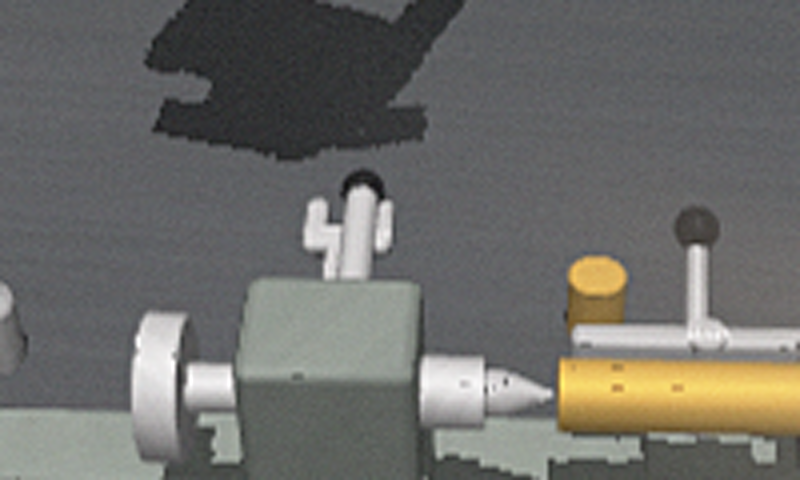

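View pics/11s.png

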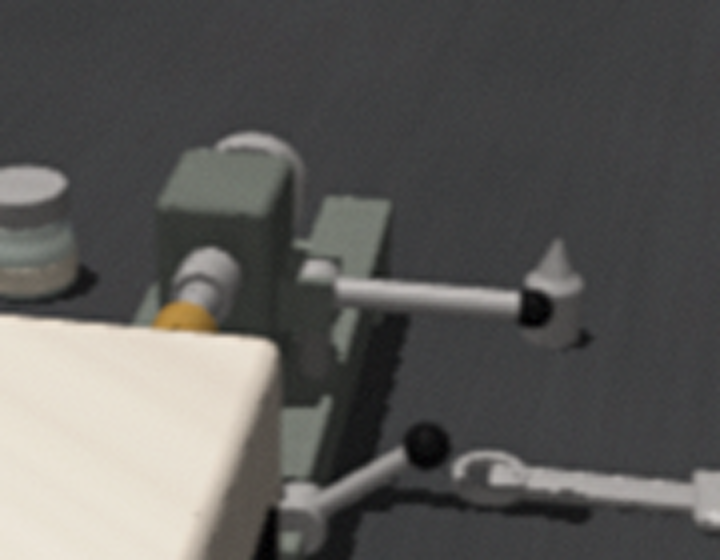

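The lever is level: its knob in the side view is at (404,227), against a predicted (403.8,227.9). The tip may now sit 1 px short of the bar, so I'll compare with the earlier crop.

Run:
```python
from rig import *
from h import *
f=grab_frame("scene")
now=cv2.resize(f["frame"][160:300,130:370],None,fx=3.3,fy=3.3,interpolation=cv2.INTER_CUBIC)[:,:,::-1]
p5=cv2.imread("pics/5.png");p6=cv2.imread("pics/6.png")
cv2.imwrite("pics/12.png",np.vstack([cv2.resize(x[245:340,500:700],None,fx=2,fy=2) for x in(p5,p6,now)]))
# horizontal shift of tailstock region between p6 and now, and bar
for n,(a,b,c,d) in dict(tail=(200,330,280,620),spindle=(250,330,510,600),bar=(260,330,615,780)).items():
    A,B=[cv2.cvtColor(np.ascontiguousarray(x[a:b,c:d]),cv2.COLOR_BGR2GRAY).astype(np.float32) for x in(p6,now)]
    s,r=cv2.phaseCorrelate(A,B,cv2.createHanningWindow(A.shape[::-1],cv2.CV_32F));print(n,np.array(s)/3.3,r)
```

```text
tail [-0.95617527  0.13759724] 0.42339856681509763
spindle [-0.02052149  0.04544984] 0.3446186704105801
bar [-0.01709508 -0.00674108] 0.8595954459390522
```

View pics/12.png

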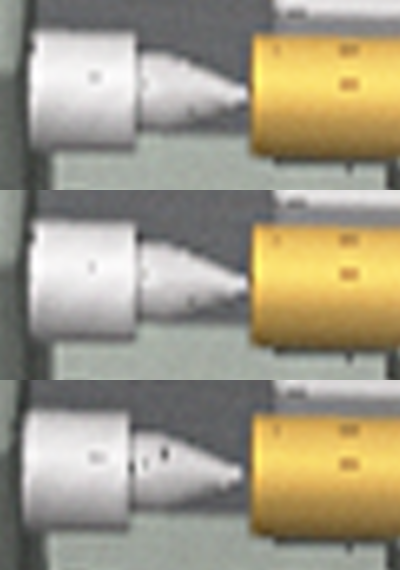

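Run:
```python
from rig import *
from h import *
f=grab_frame("scene")
ims={n:cv2.imread(f"pics/{n}.png")[:,:396] for n in(7,8,9,10)}
ims["now"]=np.ascontiguousarray(cv2.resize(f["frame"][110:270,180:360],None,fx=2.2,fy=2.2,interpolation=cv2.INTER_CUBIC)[:,:,::-1])
for n,x in ims.items():
    # edge: spindle/sleeve left-right edges by column brightness profile rows 290-315
    p=x[295:310,225:305].mean(2).mean(0); g=np.diff(p)
    i=np.argmax(g); sub=lambda i,g:i+0.5*(g[i-1]-g[i+1])/(g[i-1]-2*g[i]+g[i+1])
    q=x[240:262,120:150].mean(2).mean(0); h=np.diff(q); j=np.argmax(h)
    print(n,"sleeve left edge px",(225+sub(i,g))/2.2+180)
```

```text
7 sleeve left edge px 285.54061895551257
8 sleeve left edge px 285.5378317334839
9 sleeve left edge px 285.5247882900566
10 sleeve left edge px 285.41110060290816
now sleeve left edge px 284.51954510676774
```

The tailstock slipped back about 1 px (1.2 mm) only during the last over-hard press. To fix it I'll grip the knob, raise the lever to free, push the tailstock up again, and relock with a softer press.

Emit:
play_rows --deltas '[[[0,1.4,3.0],0,4],[[0,1.4,3.0],0,4],[[0,1.3,3.0],0,4],[[3,0,0],0,4],[[2,0,0],0,4]]'

```text
time: 10.72
tool_pos: [0.4555, -0.0046, 0.194]
ee_rot: [115.9, 90.0, 120.6]
wrist_force: [0.7, 0.9, -0.8]
finger_gap: 0.466
```

Run:
```python
from rig import *
from h import *
s=read_state();print(s["tool_pos"],s["wrist_force"],s["finger_gap"],s["joints"])
f=grab_frame("scene");g=grab_frame("side");s=read_state();print(s["tool_pos"])
k=tri(ray(f,270.5,196.8),ray(g,404,227));print(k)
d=k[0]-s["tool_pos"];y=np.array([-.079,.997,0]);x=np.array([.997,.079,0]);print("bed x",d@x,"y",d@y,d[2])
a=f["frame"][110:270,180:360];b=g["frame"][130:290,300:480]
cv2.imwrite("pics/13.png",np.hstack([cv2.resize(x,None,fx=2.2,fy=2.2,interpolation=cv2.INTER_CUBIC) for x in(a,b)])[:,:,::-1])
```

```text
[ 0.45546251 -0.00461208  0.1940289 ] [ 0.65231292  0.87218462 -0.75605684] 0.4661120943884884 [-7.74336285e+00 -6.05931567e+00  9.62385167e+01  3.73223968e-02
  8.98503677e+01 -1.02494733e+02]
[ 0.4519057  -0.00494532  0.19076244]
(array([ 0.45347213, -0.00954751,  0.09540118]), np.float64(7.320444981727777e-05))
bed x 0.0011981603255537046 y -0.00471213220407673 -0.09536126326579145
```

View pics/13.png

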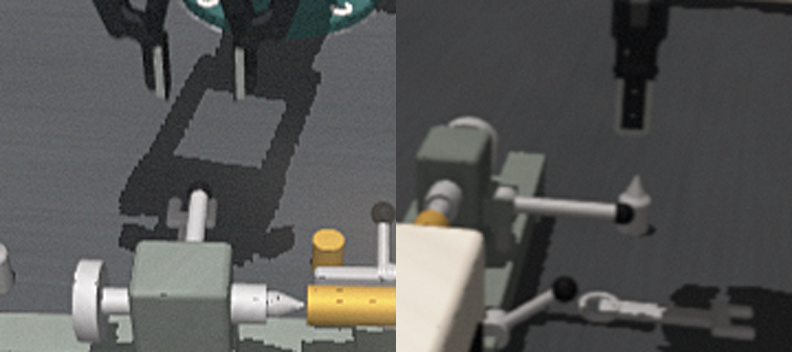

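Emit:
play_rows --deltas '[[[2,-0.45,0.1],0,4],[[2.5,0,0],0,4],[[2.5,0,0],0,4],[[2.2,0,0],0,4],[[0,0,0],0,4]]'

```text
time: 11.23
tool_pos: [0.4524, -0.0101, 0.0999]
ee_rot: [164.4, 89.5, 169.0]
wrist_force: [-1.4, -0.1, -1.8]
finger_gap: 0.47
```

Emit:
play_rows --deltas '[[[0,0,0],0,1.2],[[0,0,0],0,1.2],[[0,0,0],0,1.2],[[0,0,0],0,1.2]]' --newtons 30

```text
time: 11.57
tool_pos: [0.4563, -0.0105, 0.1057]
ee_rot: [5.1, 89.8, 9.6]
wrist_force: [-0.7, 2.4, 2.9]
finger_gap: 0.156
```

```bash
python3 look.py 14
```

```text
[ 0.4562594  -0.01054375  0.10568435] [-0.70390663  2.43300155  2.88397744] [ 5.05232954 89.78350875  9.60576196]
```

View pics/14.png

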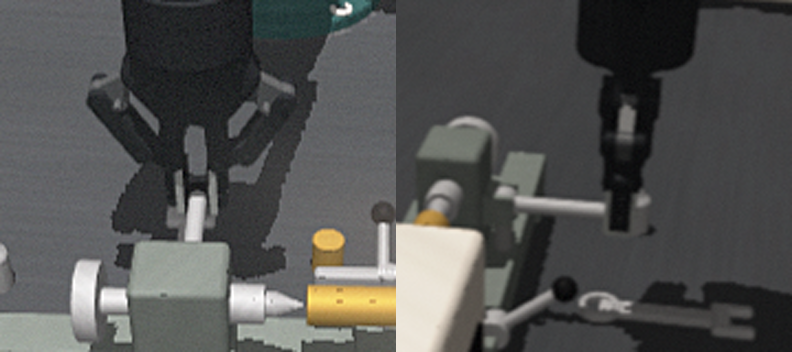

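Emit:
play_rows --deltas '[[[-0.6,0,0.03],0,1],[[-0.7,0,0.1],0,1],[[-0.7,0,0.15],0,1],[[-0.7,0,0.22],0,1]]' --newtons 40

```text
time: 12.0
tool_pos: [0.4601, -0.0103, 0.1305]
ee_rot: [99.8, 90.0, 104.3]
wrist_force: [3.4, 2.1, -5.5]
finger_gap: 0.15
```

```bash
python3 look.py 15
```

```text
[ 0.46006294 -0.01027093  0.13050354] [ 3.39755449  2.10728317 -5.49397007] [ 99.79527532  89.95905354 104.3340272 ]
```

View pics/15.png

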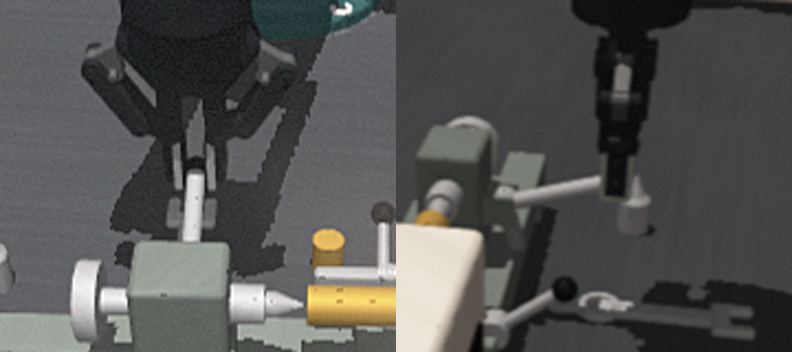

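Emit:
play_rows --deltas '[[[-0.7,0,0.27],0,1],[[-0.7,0,0.35],0,1],[[-0.7,0,0.42],0,1],[[-0.6,0,0.45],0,1],[[-0.6,0,0.5],0,1]]'

```text
time: 12.52
tool_pos: [0.4804, -0.0088, 0.1637]
ee_rot: [73.7, 90.0, 78.3]
wrist_force: [2.7, 2.1, -8.6]
finger_gap: 0.15
```

Emit:
play_rows --deltas '[[[-0.3,0,0.3],0,1],[[0,0,0],0,1]]'

```text
time: 12.68
tool_pos: [0.4842, -0.0086, 0.1676]
ee_rot: [0.3, 89.9, 4.9]
wrist_force: [3.0, 3.2, -3.0]
finger_gap: 0.148
```

```bash
python3 look.py 16
```

```text
[ 0.48418911 -0.00860421  0.16758161] [ 3.04341271  3.17296618 -2.96038937] [ 0.32590478 89.86341452  4.88218517]
```

View pics/16.png

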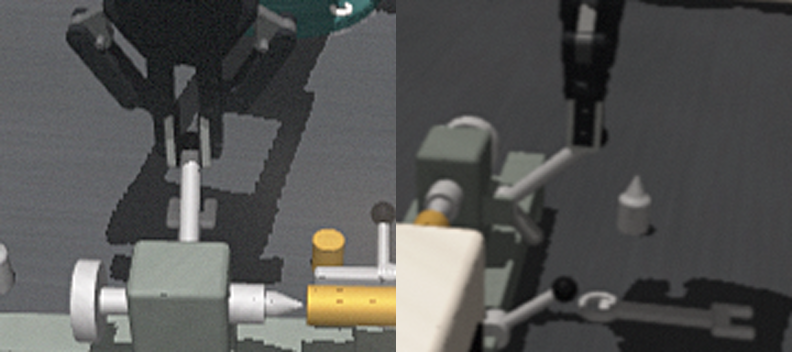

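The lever is up (about 42°) and free. While still gripping the knob I'll draw the tailstock +y to its stop, then lower the lever with a slight +y bias.

Emit:
play_rows --deltas '[[[0,0.15,0],0,1],[[0,0.15,0],0,1],[[0,0.1,0],0,1],[[0,0,0],0,1]]'

```text
time: 13.12
tool_pos: [0.4837, -0.0064, 0.1674]
ee_rot: [-50.1, 89.7, -45.5]
wrist_force: [5.5, -1.2, -3.4]
finger_gap: 0.15
```

Emit:
play_rows --deltas '[[[0,0.1,0],0,1],[[0,0.1,0],0,1],[[0,0,0],0,1]]'

```text
time: 13.37
tool_pos: [0.4836, -0.0056, 0.1673]
ee_rot: [-63.7, 89.5, -59.2]
wrist_force: [5.1, -5.1, -3.6]
finger_gap: 0.151
```

```bash
cat > edge.py <<'E'
from rig import *
from h import *
s=read_state();print(s["tool_pos"],s["wrist_force"])
f=grab_frame("scene")
x=np.ascontiguousarray(cv2.resize(f["frame"][110:270,180:360],None,fx=2.2,fy=2.2,interpolation=cv2.INTER_CUBIC)[:,:,::-1])
p=x[295:310,225:305].mean(2).mean(0); g=np.diff(p);i=np.argmax(g); sub=lambda i,g:i+0.5*(g[i-1]-g[i+1])/(g[i-1]-2*g[i]+g[i+1])
print("sleeve edge (stop=285.54)",(225+sub(i,g))/2.2+180)
E
python3 edge.py
```

```text
[ 0.48363473 -0.00563738  0.16732462] [ 5.144128   -5.05633476 -3.56301656]
sleeve edge (stop=285.54) 285.53657880580954
```

Emit:
play_rows --deltas '[[[0,0.1,0],0,1],[[0.5,0,-0.5],0,1],[[0.6,0,-0.47],0,1],[[0.6,0,-0.4],0,1],[[0.6,0,-0.34],0,1]]'

```text
time: 13.83
tool_pos: [0.4694, -0.0067, 0.1462]
ee_rot: [-36.9, 89.1, -32.4]
wrist_force: [11.0, -6.8, -1.3]
finger_gap: 0.149
```

Emit:
play_rows --deltas '[[[0.6,0,-0.3],0,1],[[0.6,0,-0.22],0,1],[[0.6,0,-0.17],0,1],[[0.6,0,-0.12],0,1],[[0,0,0],0,1]]'

```text
time: 14.25
tool_pos: [0.4551, -0.0077, 0.1198]
ee_rot: [-119.3, 89.4, -114.9]
wrist_force: [-3.6, -9.0, -0.8]
finger_gap: 0.148
```

```bash
python3 edge.py; python3 look.py 17
```

```text
[ 0.45514014 -0.00772512  0.11977002] [-3.64323693 -8.98038432 -0.78879975]
sleeve edge (stop=285.54) 285.5402334152334
[ 0.45510584 -0.00774253  0.11977848] [ -4.71920917 -10.06062019  -0.13270612] [-120.56492529   89.39609723 -116.08115355]
```

View pics/17.png

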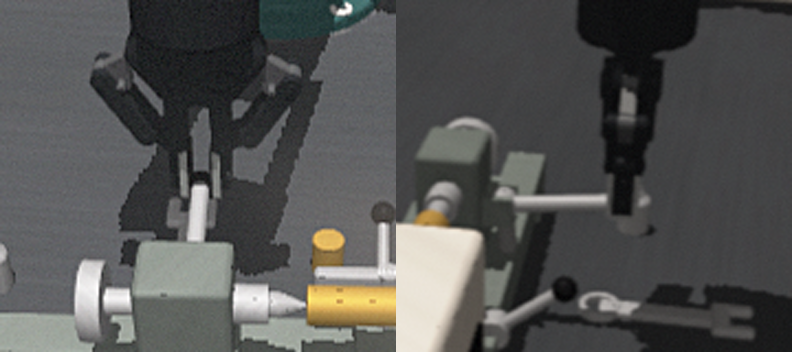

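Emit:
play_rows --deltas '[[[0.4,0,0],0,1],[[0.4,0,0],0,1],[[0.3,0,0],0,1],[[0,0,0],0,1]]'

```text
time: 14.73
tool_pos: [0.455, -0.0078, 0.1093]
ee_rot: [-122.6, 89.4, -118.1]
wrist_force: [-5.9, -9.9, 1.3]
finger_gap: 0.148
```

Emit:
play_rows --deltas '[[[0.2,0,0],0,1],[[0.1,0,0],0,1],[[0,0,0],0,1]]'

```text
time: 14.98
tool_pos: [0.4551, -0.0078, 0.1087]
ee_rot: [-120.2, 89.4, -115.7]
wrist_force: [-12.9, -8.2, 14.1]
finger_gap: 0.148
```

```bash
python3 edge.py; python3 look.py 18
```

```text
[ 0.45505907 -0.00780302  0.10868387] [-12.94042427  -8.24997669  14.08647868]
sleeve edge (stop=285.54) 285.54099570154614
[ 0.45506687 -0.00782929  0.10870186] [-11.52973712  -8.61695876  13.75794588] [-119.84697794   89.38362069 -115.36713318]
```

View pics/18.png

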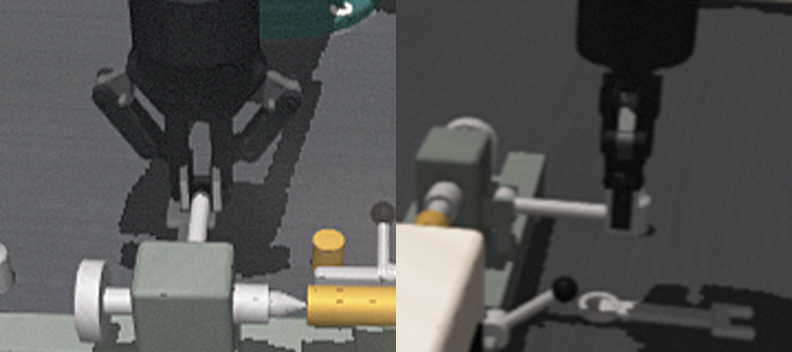

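Emit:
play_rows --deltas '[[[0.1,0,0],0,1],[[0,0,0],0,1],[[0,0,0],0,4],[[0,0,0],0,4],[[0,0,0],0,4]]'

```text
time: 15.55
tool_pos: [0.4571, -0.0041, 0.105]
ee_rot: [-47.9, 90.0, -43.4]
wrist_force: [0.6, 0.0, -0.6]
finger_gap: 0.469
```

Emit:
play_rows --deltas '[[[0,0,0],0,4],[[-2,0,0],0,4],[[-4,0,0],0,4],[[-4,0,0],0,4],[[-3,0,-2],0,4]]'

```text
time: 15.97
tool_pos: [0.4392, -0.0053, 0.2371]
ee_rot: [-9.3, 89.8, -4.7]
wrist_force: [-0.7, -0.3, 1.2]
finger_gap: 0.472
```

Emit:
play_rows --deltas '[[[0,-1,-3],0,4],[[0,-2,-3],0,4],[[0,-2,0],0,4],[[0,0,0],0,4]]'

```text
time: 16.3
tool_pos: [0.3804, -0.0619, 0.2346]
ee_rot: [-75.9, 89.9, -71.6]
wrist_force: [-0.6, -0.4, 0.5]
finger_gap: 0.468
```

```bash
python3 edge.py; sed -i 's/11s/19s/;s/11.png/19.png/' look2.py; python3 look2.py
```

```text
[ 0.38044619 -0.06193477  0.23462117] [-0.61464609 -0.39709999  0.48655304]
sleeve edge (stop=285.54) 285.54968287526424
[ 0.38093963 -0.06068258  0.23446968] [-0.54342814 -0.06154112 -0.17011133]
expected level knob [ 0.4534751 -0.0073106] [272.03155106 197.14303949] [403.7969707  227.86730494]
```

View pics/19.png

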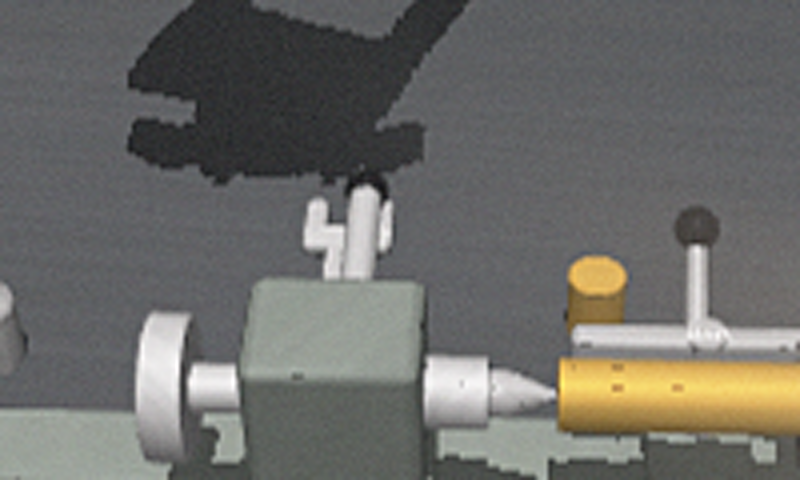

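View pics/19s.png

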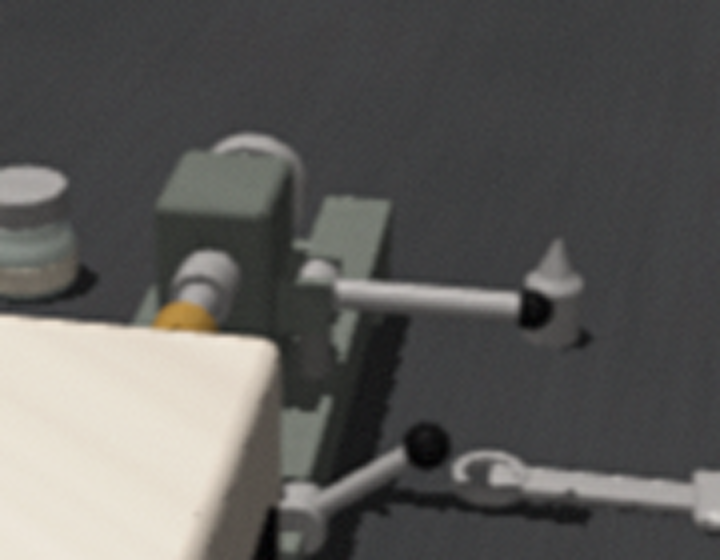

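Emit:
play_rows --deltas '[[[0,0,0],0,4],[[0,0,0],0,4],[[0,0,0],0,4]]'

```text
time: 16.7
tool_pos: [0.3816, -0.0593, 0.2343]
ee_rot: [139.8, 90.0, 144.4]
wrist_force: [-0.8, 0.9, -0.3]
finger_gap: 0.466
```

```bash
python3 edge.py; python3 -c "
from rig import *
print(job_done())"
```

```text
[ 0.38162856 -0.05932255  0.23425334] [-0.78384665  0.87805652 -0.31389919]
sleeve edge (stop=285.54) 285.5476470973231
the job is handed in; nothing more can be done
None
```

The tailstock's centre point is against the end of the brass bar, its cam lever is down and level, and the job was handed in at about 16.8 s of the 38 s allowed. It took two locking attempts.

- **Push:** I pushed the tailstock along the bed by its handwheel until the point met the bar. The force rose to about 14 N with no further motion.
- **First lock:** I pressed the lever down until it stopped moving. I pressed too hard, about 35 N, and the images showed the tailstock had slipped back about 1.2 mm.
- **Mend:** I gripped the knob and raised the lever to about 42° (judged from the images). I then drew the tailstock back to its stop and lowered the lever again with a light push towards the bar. It stopped with about 14 N on it. Then I let go and moved clear.

**Last checks:**
- **Tailstock:** its image edge is at 285.55 px, against 285.54 px at the stop, and no gap shows between the point and the bar.
- **Lever:** the knob is at about (404, 227) in the side view, against (403.8, 227.9) predicted for level.
- **Tool rest:** it and its lever look unchanged in the images.
- **Robot:** the wrist force is near zero, so nothing is being touched.

None of the last checks disagreed. The slip after the first lock was the only check that failed along the way. The 35 N press came close to the 40 N limit on the arm or gripper body, but it was made with the fingertips.

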